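# Gauge a dowel hole and fit the dowel that suits its depth

### The arm

A 6-joint arm with a two-finger parallel gripper is mounted at the origin on the work surface. World frame = base frame: x ahead of the robot, y to its left, z up, the work surface at z = 0. Lengths are in m, angles in rad, forces in N, time in s.
With the tool pointing down it reaches from about 0.35 to 0.925 m from the base axis. Payload 6.4 kg.
Tool frame: the origin (TCP) lies at the very end of the fingers, on their centre line; the grasp point (between the pads) lies 19 mm behind it; z points along the fingers, y is the direction in which the jaws open and shut (so a half turn about z gives the same grasp; the last joint's range is limited). The gripper opens to 85 mm and grips with 20 to 120 N. Pads are 22 mm wide; open, the fingers measure 114 mm over their backs; the gripper's body (76 mm by 85 mm) begins 54 mm behind the grasp point. The pads swing forward as they close: fully open they stand 13 mm farther back than shut.
Start: joints at [-0.174, 0.245, 1.558, -0, 1.339, -0.174], TCP at [0.65, 0, 0.192] pointing down, gripper open.
Joint ranges: [-3.13, 3.13], [-1.02, 2.26], [0.13, 2.54], [-0.95, 4.09], [0.21, 2.88], [-2.74, 2.74]. Speed limits (rad/s): [2.57, 2.57, 3.14, 3.14, 3.14, 3.14].

### API

Orientations are given as a unit quaternion [w, x, y, z].
In Python, from bench import r gives the robot as it stands. The module is installed in compiled form; this text tells all that it offers.
- The arm moves only by the tool send_rows, never from a script. Its argument "targets" is a list of rows, each a list of 2 entries, a list of its own where there are three numbers: the shift along the tool's x, y, z as a fraction of full scale, then the turn about the tool's z as a fraction of full scale. In form: [[[tx, ty, tz], spin], ...]. A call has 1 to 20 rows; each row is the pose to reach, as a shift and turn from the pose commanded when the call began, along the tool's axes at that moment; what a row does not reach only later rows make up. Full scale, the value 1, is 0.4 m for a shift and pi/4 rad for a turn. A row lasts 1/8 s, in which the tool goes at most 62.5 mm and 10.7 degrees, less where a joint would pass 70% of its speed; a pose out of reach is approached as far as the arm can. A call with a number of a shift or a turn outside -1 to 1 is refused whole. A call with a gripper value outside its range is refused whole. "fingers" is the closure, from -1 (fully open) to 1 (shut), set as the call begins (left out, the last holds). The fingers move at their own pace and stop on an object; "force" is the grip in N (left out, the last holds). Time passes only in rows, so rows that repeat a pose let the fingers close. It gives the time, the measured TCP pose, the force and the opening at its end, in the units of the state.
- r.read_state(): the state, without advancing time (a new reading comes with each control period).
- r.snapshot(name): name is "scene" or "side" or "wrist"; returns a dict with "frame" (400x640x3 uint8, red, green, blue), "fx", "fy", "cx", "cy" (pixels), "camera_from_world" (4x4, takes a point from world to camera coordinates). Camera axes: x right, y up, looking along -z (the intrinsics and any distortion apply to the point x, -y, -z); pixel columns grow to the right and rows downward; lengths in m; the calibration is good to about 2 mm. A picture is of the moment at which its call begins. There is no depth.
- r.job_done(): hands the job in, once; it reports no verdict.
The state is a dict: "t": time; "joints": joint angles; "joint_velocities": joint speeds; "joint_torque": joint torques, N m; "eef_pos": TCP position; "orientation": TCP orientation; "wrist_force": force on the tool from outside, world axes, zero at the start; "ft_torque": the same for the moment, N m; "width": finger opening in m.
Only numpy, scipy, OpenCV 4.12 (cv2) and the standard library are available. Lean on these libraries where they do the work, as an engineer would, in place of code of your own. Each camera call takes 0.05 s, during which the arm holds its last target. There are 200 camera calls.

### The job

Find out how deep the empty dowel hole in the clamped rail is: push the depth gauge's sprung pin down the hole until its foot sits flat on the wood, hold it there firmly but gently for a second (about 12 N on the wood) while you read it, and stand the gauge gently back in its block. Then take from the rack the one dowel that will stand nearest to 16 mm proud of the rail, lower it gently to the bottom of the hole and let go; leave the other two dowels and everything else on the bench where they are.

Things in the scene. Friction and masses are not known exactly. Their poses are not given: they have to be found in the camera images.
- rail: fixed: beech rail 50 x 320 x 60 mm on a plywood board 130 x 400 x 12 mm. Origin: under the board's centre; local y along the rail, z up; rail's flat top 72 mm above the origin. Two dowels glued in at local y +-80 mm stand 16 mm proud. A toggle clamp at each end (local y beyond +-125 mm) reaches 165 mm above the bench. More than 20 N marks the wood
- hole (a point): centre of the mouth of the empty dowel hole, in the middle of the rail's top, level with the wood; axes as the rail's. Vertical drilled hole, 13.5 mm diameter with a 1 mm chamfer, flat bottom; its depth is unknown, somewhere between 12 and 36 mm
- gauge: loose: depth gauge, about 0.24 kg, upright. Steel foot bar 70 (local x) x 20 (y) x 8 mm; on it a blue body 24 (x) x 20 (y) mm up to 70 mm above the foot's underside (cap to 77 mm), rubber grip pads on its +-y faces, pinched from above across y; white scale plate 24 mm wide at x +12 to +17 mm, up to 60 mm high. Origin: centre of the foot's flat underside, z up
- gauge_pin (a joint): how far (m) the sprung pin is pushed in: 0 = fully out, 40 mm below the foot's underside; 0.040 = level with it. Spring 1.8 N fully out, plus 60 N/m. With foot flat on the wood and pin on the hole's bottom, depth = 40 mm minus this value. A red marker rises with the pin on the scale, black ticks every 5 mm: lowest = 40 mm deep, top = 0
- gauge_tip (a point): end of the gauge's steel pin (5 mm thick), on the gauge's axis; moves with the pin
- gauge_block: fixed: dark wooden parking block 90 x 60 x 60 mm for the gauge; the gauge stands on its top with the pin down the hole. Origin: centre of the underside, long side along local x, z up
- block_hole (a point): centre of the mouth of the parking hole in the block's top (60 mm above the bench), 13 mm diameter, 50 mm deep
- dowel_rack: fixed: dark wooden rack 150 (local x) x 56 x 35 mm with a row of three holes 45 mm apart along local x, 14 mm deep, one dowel standing in each. Origin: centre of the underside, z up
- dowel_30: loose: ash dowel 12 mm thick and 30 mm long, about 12 g, standing upright in a hole of the rack (16 mm of it show above the rack's top). Origin: centre of its lower end, z along its axis
- dowel_40: loose: ash dowel 12 mm thick and 40 mm long, about 12 g, standing upright in a hole of the rack (26 mm of it show above the rack's top). Origin: centre of its lower end, z along its axis
- dowel_50: loose: ash dowel 12 mm thick and 50 mm long, about 12 g, standing upright in a hole of the rack (36 mm of it show above the rack's top). Origin: centre of its lower end, z along its axis
- glue: bystander, loose: yellow glue bottle, 60 mm diameter, 170 mm tall; origin under its centre
- mallet: bystander, loose: wooden mallet lying flat, about 290 mm long, head 65 x 130 x 60 mm; origin near its middle on the bench
- chisel: bystander, loose: chisel with a red handle, 280 mm long, lying flat; origin near its middle on the bench
- try_square: bystander, loose: try square, wooden stock 120 mm, steel blade 180 mm, lying flat; origin under the stock's middle
- sanding_block: bystander, loose: cork sanding block 110 x 65 x 32 mm; origin under its centre
- tape_measure: bystander, loose: yellow tape measure 70 x 40 x 62 mm; origin under its centre
- pencil: bystander, loose: red carpenter's pencil 160 x 12 x 8 mm; origin under its centre

How it is judged:
On the way:
1. the gauge's pin is down the empty hole and its foot is held flat on the rail (within 1.5 mm, upright within 0.04 rad) with more than 6 N on the foot, for 0.6 s (z of gauge_tip in the frame of hole below -0.008 m and horizontal distance between gauge_tip and hole below 0.006 m and z of gauge in the frame of hole below 0.0015 m and angle between gauge's own z axis and vertical below 0.04 rad and contact force between gauge and rail above 6 N), for 0.6 s.
At the end, for the whole second after the job is handed in: One dowel at rest upright in the hole (axis within 4 mm, tilt under 0.15 rad), its top 10 to 22 mm above the rail; the other two in the rack where they were (within 15 mm); the gauge upright at rest on its block, pin in the parking hole (within 8 mm, foot within 3 mm of the top) (horizontal distance between gauge and block_hole below 0.008 m and z of gauge in the frame of block_hole between -0.003 and 0.003 m and angle between gauge's own z axis and vertical below 0.06 rad and linear speed of gauge below 0.02 m/s and ((horizontal distance between dowel_30 and hole below 0.004 m and angle between dowel_30's own z axis and vertical below 0.15 rad and z of dowel_30 in the frame of hole between -0.02 and -0.008 m and linear speed of dowel_30 below 0.02 m/s and distance of each of dowel_40, dowel_50 from where it was at the start of the episode below 0.015 m and angle between each of dowel_40, dowel_50's own z axis and vertical below 0.2 rad) or (horizontal distance between dowel_40 and hole below 0.004 m and angle between dowel_40's own z axis and vertical below 0.15 rad and z of dowel_40 in the frame of hole between -0.03 and -0.018 m and linear speed of dowel_40 below 0.02 m/s and distance of each of dowel_30, dowel_50 from where it was at the start of the episode below 0.015 m and angle between each of dowel_30, dowel_50's own z axis and vertical below 0.2 rad) or (horizontal distance between dowel_50 and hole below 0.004 m and angle between dowel_50's own z axis and vertical below 0.15 rad and z of dowel_50 in the frame of hole between -0.04 and -0.028 m and linear speed of dowel_50 below 0.02 m/s and distance of each of dowel_30, dowel_40 from where it was at the start of the episode below 0.015 m and angle between each of dowel_30, dowel_40's own z axis and vertical below 0.2 rad))); the robot touches nothing.
It fails at once if the gauge pressed or knocked on the rail with more than 20 N (contact force between gauge and rail above 20 N).
It fails at once if the gauge dropped or rammed on its block (more than 60 N) (contact force between gauge and gauge_block above 60 N).
It fails at once if a dowel forced against the rail with more than 40 N (contact force between any of dowel_30, dowel_40, dowel_50 and rail above 40 N).
It fails at once if a bystander moved by more than 30 mm (distance of any of glue, mallet, chisel, try_square, sanding_block, tape_measure, pencil from where it was at the start of the episode above 0.03 m).
It also fails if it takes over 72 s, if anything falls off the work surface, if the arm or the gripper's body presses on something with over 40 N, if the wrist force passes 120 N, or if a joint passes its speed limit or range.

## Working session

There is one attempt and no reset: what is moved stays moved. The work goes in short steps, Python scripts to look and compute and a tool call to move; the robot and the scene stay as the last step left them, time stands still between calls to the robot, and variables do not carry over. Pictures are saved under pics/ and viewed, about 8 in all and at most 12, crops included, and the job is handed in when it is done.

Besides the shell and the picture viewer there is one more tool, called after "Request:" as name(argument=value, ...), one argument or row to a line, values as JSON. send_rows: Moves the arm, as the interface text tells. Its arguments: {"type":"object","properties":{"targets":{"type":"array"},"fingers":{"type":"number"},"force":{"type":"number"}},"required":["targets"]}

```bash
mkdir -p pics; cat > h.py <<'E'
from bench import r
import cv2, numpy as np
def snap(n,f):
    s=r.snapshot(n); cv2.imwrite('pics/'+f+'.png',s['frame'][:,:,::-1]); np.save('pics/'+f+'.npy',s,allow_pickle=True); return s
def load(f): return np.load('pics/'+f+'.npy',allow_pickle=True).item()
def ray(s,u,v):
    M=np.linalg.inv(s['camera_from_world']); d=np.array([(u-s['cx'])/s['fx'],-(v-s['cy'])/s['fy'],-1])
    return M[:3,3],M[:3,:3]@d
def onz(s,u,v,z):
    o,d=ray(s,u,v); return o+d*(z-o[2])/d[2]
def proj(s,p):
    c=s['camera_from_world']@np.append(p,1); return np.array([s['cx']+s['fx']*c[0]/-c[2], s['cy']+s['fy']*(-c[1])/-c[2]])
def two(s1,p1,s2,p2):
    o1,d1=ray(s1,*p1);o2,d2=ray(s2,*p2)
    d1=d1/np.linalg.norm(d1);d2=d2/np.linalg.norm(d2)
    t=np.linalg.lstsq(np.c_[d1,-d2],o2-o1,rcond=None)[0]
    a=o1+t[0]*d1;b=o2+t[1]*d2; return (a+b)/2,np.linalg.norm(a-b)
E
python3 - <<'E'
from h import *
np.set_printoptions(precision=3,suppress=True)
print(r.read_state())
for n in('scene','side','wrist'):
    s=snap(n,n+'0'); print(n,s['fx'],s['cx'],s['cy'],np.linalg.inv(s['camera_from_world']))
    print([k for k in s])
a=np.vstack([load('scene0')['frame'],load('side0')['frame']]);cv2.imwrite('pics/w.png',a[:,:,::-1])
E
```

```text
{'t': 0.0, 'joints': array([-0.174,  0.246,  1.559,  0.   ,  1.339, -0.174]), 'joint_velocities': array([ 0.001, -0.001,  0.   ,  0.001,  0.002, -0.002]), 'joint_torque': array([  0.001, -42.951, -32.612,  -0.   ,   0.005,  -0.   ]), 'eef_pos': array([0.649, 0.   , 0.191]), 'orientation': array([-0.001,  0.707,  0.707, -0.001]), 'wrist_force': array([-0.117,  0.086, -0.071]), 'ft_torque': array([ 0.054, -0.03 , -0.027]), 'width': 0.08529316777387805}
scene 396.8204294184934 326.5787680937036 203.16280643259793 [[ 0.033 -0.784  0.62   1.267]
 [ 0.999  0.015 -0.035 -0.028]
 [ 0.018  0.621  0.784  0.995]
 [ 0.     0.     0.     1.   ]]
['frame', 'fx', 'fy', 'cx', 'cy', 'camera_from_world']
side 366.7166710977313 322.8995947328128 200.10641854647463 [[ 0.943  0.2   -0.265  0.229]
 [-0.331  0.529 -0.781 -0.924]
 [-0.016  0.825  0.566  0.747]
 [ 0.     0.     0.     1.   ]]
['frame', 'fx', 'fy', 'cx', 'cy', 'camera_from_world']
wrist 349.13857139015533 319.54788667330666 199.95222660676032 [[ 1.    -0.     0.002  0.651]
 [-0.     0.964  0.264  0.067]
 [-0.002 -0.264  0.964  0.373]
 [ 0.     0.     0.     1.   ]]
['frame', 'fx', 'fy', 'cx', 'cy', 'camera_from_world']
```

View pics/scene0.png

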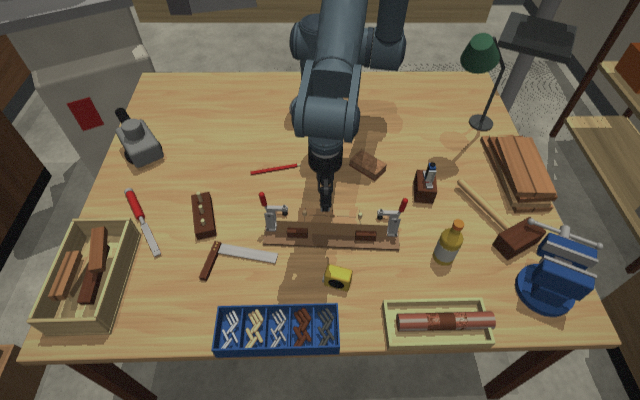

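View pics/side0.png

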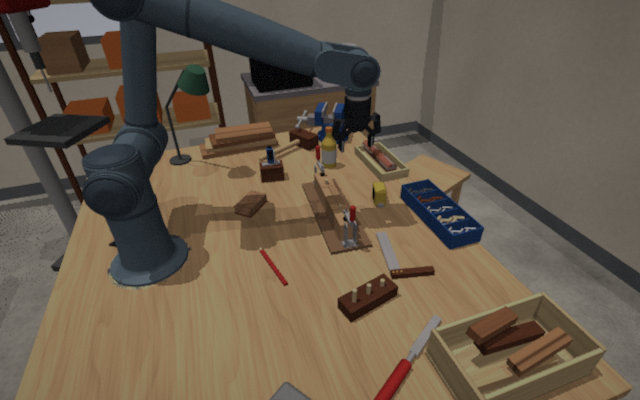

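Scene view: rail around (330,225), gauge on its block at (428,180), rack at (203,214). In the side view the gauge is at (270,160) and the rack at (368,295). Next I'll enlarge these.

```bash
python3 - <<'E'
from h import *
a=load('scene0')['frame'];b=load('side0')['frame']
def c(im,x,y,w,h,k): return cv2.resize(im[y:y+h,x:x+w],None,fx=k,fy=k,interpolation=cv2.INTER_CUBIC)
top=np.hstack([c(a,180,185,50,60,5),c(a,400,155,50,60,5),c(b,250,140,60,60,5)])
bot=np.hstack([c(b,330,270,80,60,5),c(a,320,190,80,60,5)])
W=800
p=lambda i:np.pad(i,((0,0),(0,W-i.shape[1]),(0,0)))
cv2.imwrite('pics/m1.png',np.vstack([p(top),p(bot)])[:,:,::-1])
for n,s,px in(('gauge',load('scene0'),(430,172)),('rack',load('scene0'),(203,205))): print(n,onz(s,*px,0.06))
for px in((290,214),(360,214)): print(onz(load('scene0'),*px,0.088))
E
```

```text
gauge [0.40585484 0.35155532 0.06      ]
rack [ 0.52765498 -0.35405525  0.06      ]
[ 0.58720036 -0.09313113  0.088     ]
[0.59115777 0.10660976 0.088     ]
```

View pics/m1.png

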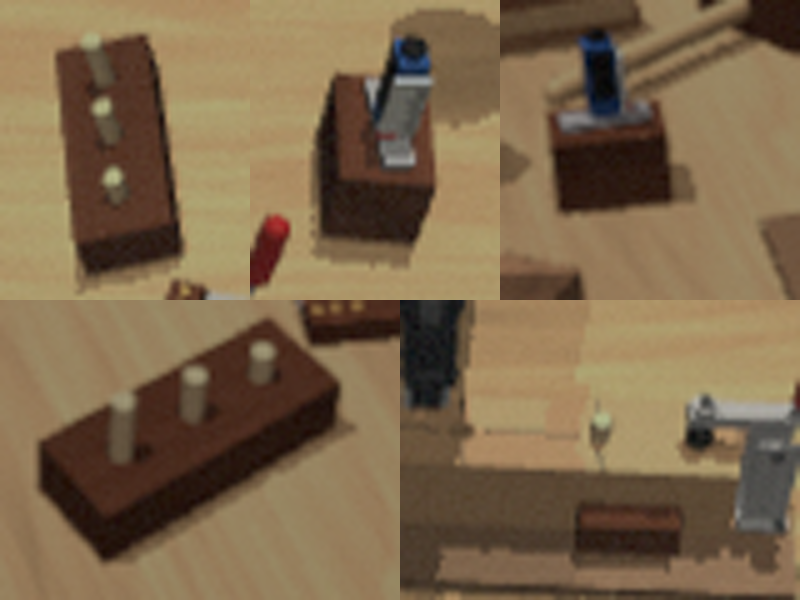

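```bash
python3 - <<'E'
from h import *
np.set_printoptions(precision=4,suppress=True)
a=load('scene0');b=load('side0')
for n,p,q,z in(('50',(198.4,193),(354.6,289.6),.071),('40',(200.6,206),(369,284.6),.061),('30',(202.5,219.8),(382.8,279.4),.051),('cap',(432,164),(269.4,147.4),.137)):
    print(n,two(a,p,b,q),onz(a,*p,z),onz(b,*q,z))
# foot ends: side and scene
for u,v in((250+58/5,140+25),(250+155/5,140+22.4)): print('foot side',onz(b,u,v,.068))
for u,v in((400+124/5,155+80/5),(400+148/5,155+165/5)): print('foot scene',onz(a,u,v,.068))
# block top corners, scene
for u,v in((335,75),(438,85),(432,183),(330,167)): print('blk',onz(a,400+(u-250)/5,155+v/5,.06))
E
```

```text
50 (array([ 0.4904, -0.3726,  0.0697]), np.float64(0.0031506370097457966)) [ 0.4901 -0.3712  0.071 ] [ 0.4907 -0.3752  0.071 ]
40 (array([ 0.5335, -0.3618,  0.0602]), np.float64(0.004522714335287632)) [ 0.5321 -0.3602  0.061 ] [ 0.5343 -0.3645  0.061 ]
30 (array([ 0.5777, -0.3511,  0.0515]), np.float64(0.004246920670262763)) [ 0.5755 -0.3499  0.051 ] [ 0.5791 -0.3526  0.051 ]
cap (array([0.4434, 0.3326, 0.1326]), np.float64(0.005547811495584898)) [0.4442 0.3328 0.137 ] [0.4427 0.3183 0.137 ]
foot side [0.406 0.321 0.068]
foot side [0.4806 0.3144 0.068 ]
foot scene [0.4086 0.3324 0.068 ]
foot scene [0.4803 0.3338 0.068 ]
blk [0.3964 0.3109 0.06  ]
blk [0.4063 0.3762 0.06  ]
blk [0.4885 0.3553 0.06  ]
blk [0.4744 0.294  0.06  ]
```

View pics/wrist0.png

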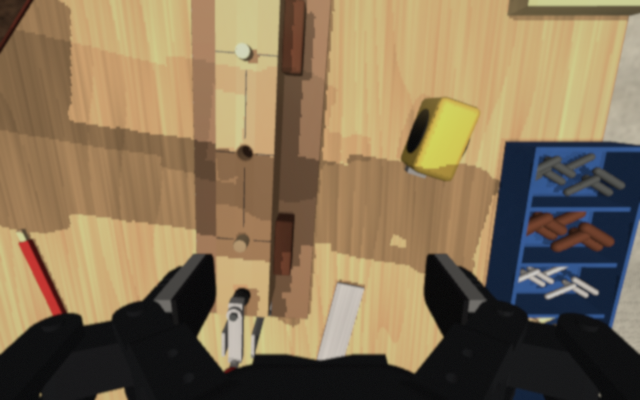

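Wrist view: empty hole at (244,152), glued dowels at (243,51) and (240,242). I'll move to look at the gauge from above.

```bash
python3 - <<'E'
from h import *
np.set_printoptions(precision=4,suppress=True)
w=load('wrist0')
A=onz(w,243.5,50,.088);B=onz(w,240.5,242,.088);H=onz(w,244.5,152.5,.072)
print(A,B,(A+B)/2,np.linalg.norm(A-B),H)
E
```

```text
[0.5926 0.107  0.088 ] [ 0.5809 -0.0487  0.088 ] [0.5867 0.0292 0.088 ] 0.1561762489399361 [0.5854 0.0274 0.072 ]
```

Request:
send_rows(
  targets=[
    [[0, 0, -0.15], 0.2],
    [[0.2, -0.1, -0.27], 0.4],
    [[0.825, -0.52, -0.27], 1],
    [[0.825, -0.52, -0.27], 1],
    [[0.825, -0.52, -0.27], 1],
    [[0.825, -0.52, -0.27], 1],
    [[0.825, -0.52, -0.27], 1],
    [[0.825, -0.52, -0.27], 1],
    [[0.825, -0.52, -0.27], 1],
  ],
  fingers=-1,
)

```text
t: 1.27
eef_pos: [0.4409, 0.3312, 0.2999]
orientation: [0.0, 0.923, 0.384, -0.0]
wrist_force: [0.2, 0.3, -1.0]
width: 0.0856
```

Request:
send_rows(
  targets=[
    [[0, 0, 0], 1],
    [[0, 0, 0], 1],
    [[0, 0, 0], 1],
    [[0, 0, 0], 1],
    [[0, 0, 0], 1],
    [[0, 0, 0], 1],
  ],
)

```text
t: 2.02
eef_pos: [0.4424, 0.3294, 0.2998]
orientation: [0.0, 1.0, 0.001, -0.0]
wrist_force: [-0.4, 0.1, -0.6]
width: 0.0854
```

```bash
python3 - <<'E'
from h import *
snap('wrist','w1'); print(r.read_state())
E
```

```text
{'t': 2.075, 'joints': array([ 4.34819724e-01, -5.70307610e-02,  1.68622460e+00, -1.21914223e-04,
        1.51263875e+00,  2.00438613e+00]), 'joint_velocities': array([ 0.0070922 , -0.00164122, -0.00152988,  0.00036925,  0.00125509,
        0.0065782 ]), 'joint_torque': array([-8.93277233e-02, -3.17466509e+01, -3.41793108e+01, -3.67286091e-03,
        8.64968410e-05,  5.96683109e-03]), 'eef_pos': array([0.44230421, 0.32954945, 0.29983271]), 'orientation': array([ 1.05675765e-04,  9.99999800e-01,  6.18513398e-04, -8.32347276e-05]), 'wrist_force': array([-0.49936876,  0.10757625,  0.46916732]), 'ft_torque': array([ 0.03356059, -0.03096654,  0.01685635]), 'width': 0.08534622537230162}
```

View pics/w1.png

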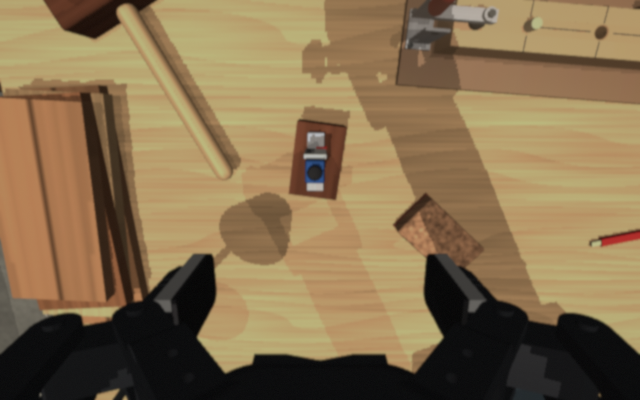

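```bash
python3 - <<'E'
from h import *
np.set_printoptions(precision=4,suppress=True)
w=load('w1');f=w['frame'];o=(285,115)
c=f[115:205,285:350];cv2.imwrite('pics/c1.png',cv2.resize(c,None,fx=6,fy=6,interpolation=cv2.INTER_CUBIC)[:,:,::-1])
hsv=cv2.cvtColor(c,cv2.COLOR_RGB2HSV)
def rect(m):
    m=cv2.morphologyEx(m,cv2.MORPH_OPEN,np.ones((2,2)))
    k=max(cv2.findContours(m,0,1)[0],key=cv2.contourArea);R=cv2.minAreaRect(k);return (np.array(R[0])+o),R[1],R[2]
print('blue',rect(cv2.inRange(hsv,(100,100,40),(125,255,255))))
print('grey',rect(cv2.inRange(hsv,(0,0,110),(180,60,255))))
for n,p,z in(('cap',(315,172),.137),('f1',(317,135),.068),('f2',(315,190),.068),('blk',(300,122),.06),('blk',(346,127),.06),('blk',(335,198),.06),('blk',(290,193),.06),('hole',(601,32),.072),('dow',(536,22),.088)): print(n,onz(w,*p,z))
E
```

```text
blue (array([316. , 171.5]), (21.0, 18.0), 90.0)
grey (array([316.5, 139.5]), (13.0, 17.0), 90.0)
cap [0.4447 0.3343 0.137 ]
f1 [0.4754 0.3327 0.068 ]
f2 [0.4093 0.3352 0.068 ]
blk [0.4898 0.3528 0.06  ]
blk [0.4841 0.2984 0.06  ]
blk [0.3971 0.3103 0.06  ]
blk [0.4035 0.3664 0.06  ]
hole [0.5851 0.0273 0.072 ]
dow [0.5915 0.1078 0.088 ]
```

View pics/c1.png

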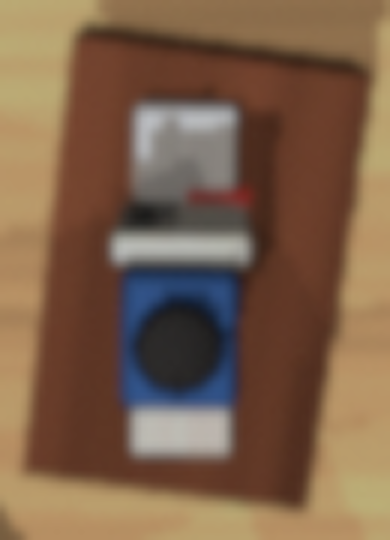

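Gauge at about (0.444, 0.334), yaw near 0. The hole at (0.585, 0.027) agrees in both wrist views. The crop shows the cap, plate and red marker at (220,195). I'll descend and grip.

Request:
send_rows(
  targets=[
    [[0.004, -0.011, 0.12], 0],
    [[0.004, -0.011, 0.25], 0],
    [[0.004, -0.011, 0.38], 0],
    [[0.004, -0.011, 0.46], 0],
    [[0.004, -0.011, 0.5], 0],
    [[0.004, -0.011, 0.52], 0],
    [[0.004, -0.011, 0.52], 0],
  ],
)

```text
t: 2.95
eef_pos: [0.4442, 0.3346, 0.0927]
orientation: [-0.0, 1.0, 0.0, 0.001]
wrist_force: [-0.1, 0.2, -0.2]
width: 0.0854
```

Request:
send_rows(
  targets=[
    [[0, 0, 0], 0],
    [[0, 0, 0], 0],
    [[0, 0, 0], 0],
    [[0, 0, 0], 0],
    [[0, 0, 0], 0],
    [[0, 0, 0], 0],
    [[0, 0, 0], 0],
    [[0, 0, 0], 0],
  ],
  fingers=1,
  force=50,
)

```text
t: 3.95
eef_pos: [0.4436, 0.3344, 0.092]
orientation: [0.0, 1.0, -0.0, -0.0]
wrist_force: [0.1, -0.9, 0.2]
width: -0.0001
```

The fingers closed fully without catching anything, so I'll look.

```bash
python3 - <<'E'
from h import *
a=snap('wrist','w2')['frame'];b=snap('side','s2')['frame'];c=snap('scene','c2')['frame']
f=lambda i,x,y,w,h,k:cv2.resize(i[y:y+h,x:x+w],None,fx=k,fy=k,interpolation=cv2.INTER_CUBIC)
A=f(a,170,60,300,300,1.3333);B=f(b,230,100,80,80,2.5);C=f(c,390,120,80,80,2.5)
cv2.imwrite('pics/m2.png',np.hstack([A,np.vstack([cv2.resize(B,(200,200)),cv2.resize(C,(200,200))])])[:,:,::-1])
print(A.shape)
E
```

```text
(400, 400, 3)
```

View pics/m2.png

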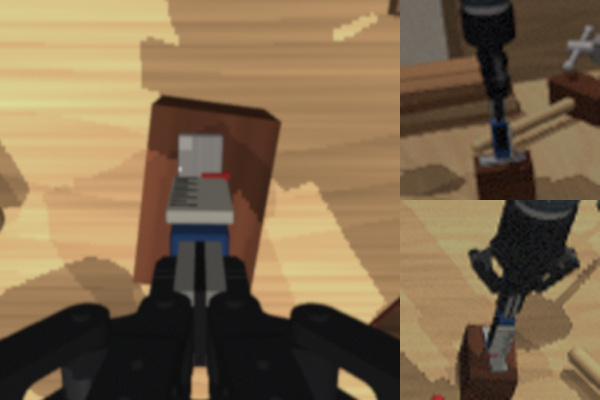

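```bash
python3 - <<'E'
from h import *
np.set_printoptions(precision=4,suppress=True)
s=r.read_state();p=s['eef_pos'];print(p,s['wrist_force'],s['width'])
for n in('w2','s2','c2'):
    v=load(n);print(n,np.linalg.inv(v['camera_from_world'])[:3,3])
    for z in (p[2],.137,.2): print('  z',z,proj(v,[p[0],p[1],z]))
    f=v['frame'];hsv=cv2.cvtColor(f,cv2.COLOR_RGB2HSV)
    m=cv2.inRange(hsv,(103,100,40),(125,255,255));q=proj(v,[.444,.334,.12]).astype(int)
    m2=np.zeros_like(m);m2[max(0,q[1]-40):q[1]+40,q[0]-40:q[0]+40]=m[max(0,q[1]-40):q[1]+40,q[0]-40:q[0]+40]
    k=max(cv2.findContours(m2,0,1)[0],key=cv2.contourArea);print('  blue bbox',cv2.boundingRect(k),'exp',q)
E
```

```text
[0.4436 0.3344 0.092 ] [ 0.4584 -0.1731 -0.6922] -0.0002521141303819957
w2 [0.5113 0.335  0.2735]
  z 0.09198576642484516 [320.4514 231.2285]
  z 0.137 [320.7832 268.0764]
  z 0.2 [321.7922 380.1306]
  blue bbox (298, 229, 43, 24) exp [321 251]
s2 [ 0.2289 -0.9237  0.7471]
  z 0.09198576642484516 [269.8779 156.2227]
  z 0.137 [268.7117 145.5846]
  z 0.2 [267.0055 130.0217]
  blue bbox (268, 159, 6, 4) exp [269 149]
c2 [ 1.2672 -0.0282  0.9947]
  z 0.09198576642484516 [429.1956 173.975 ]
  z 0.137 [432.4961 163.8394]
  z 0.2 [437.4565 148.6065]
  blue bbox (429, 164, 7, 6) exp [431 167]
```

```bash
python3 - <<'E'
from h import *
f=lambda i,x,y,w,h,k:cv2.resize(i[y:y+h,x:x+w],None,fx=k,fy=k,interpolation=cv2.INTER_CUBIC)
a=f(load('s2')['frame'],245,115,50,75,8);b=f(load('c2')['frame'],405,125,50,75,8)
for im,v,o in((a,load('s2'),(245,115)),(b,load('c2'),(405,125))):
    for z in(.092,.137):
        q=(proj(v,[.4436,.3344,z])-o+.5)*8; cv2.drawMarker(im,(int(q[0]),int(q[1])),(0,255,0),cv2.MARKER_TILTED_CROSS,10,1)
cv2.imwrite('pics/m3.png',np.hstack([a,b])[:,:,::-1])
E
```

```text
(no output)
```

View pics/m3.png

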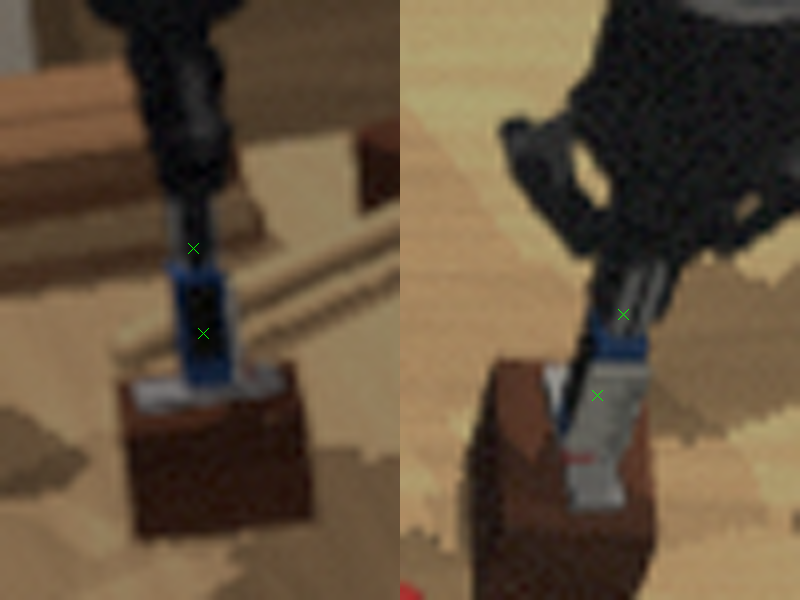

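The shut fingertips sit just above the cap, about 40 mm higher than the reported TCP would put them; all three views agree on this. The gauge hasn't moved. I'll open, go 42 mm lower and close again. The open fingers clear the block's sides.

Request:
send_rows(
  targets=[
    [[0, 0, -0.02], 0],
    [[0, 0, -0.02], 0],
    [[0, 0, -0.02], 0],
    [[0, 0, -0.02], 0],
    [[0, 0, -0.02], 0],
    [[0, 0, -0.02], 0],
    [[0, 0, 0.03], 0],
    [[0, 0, 0.06], 0],
    [[0, 0, 0.09], 0],
    [[0, 0, 0.105], 0],
    [[0, 0, 0.105], 0],
  ],
  fingers=-1,
)

```text
t: 5.48
eef_pos: [0.4434, 0.3343, 0.0496]
orientation: [0.0, 1.0, -0.0, -0.0]
wrist_force: [-0.1, -0.7, -0.4]
width: 0.0855
```

Request:
send_rows(
  targets=[
    [[0, 0, 0], 0],
    [[0, 0, 0], 0],
    [[0, 0, 0], 0],
    [[0, 0, 0], 0],
    [[0, 0, 0], 0],
    [[0, 0, 0], 0],
    [[0, 0, 0], 0],
  ],
  fingers=1,
  force=50,
)

```text
t: 6.35
eef_pos: [0.4438, 0.3345, 0.0503]
orientation: [-0.0, 1.0, 0.0, 0.0]
wrist_force: [0.2, -0.4, 2.9]
width: 0.0195
```

Gripped (19.5 mm wide). I'll lift and carry it above the hole.

Request:
send_rows(
  targets=[
    [[0, 0, -0.04], 0],
    [[0, 0, -0.12], 0],
    [[0, 0, -0.26], 0],
    [[0, 0, -0.4], 0],
    [[0, 0, -0.5], 0],
    [[0.08, 0.17, -0.5], 0],
    [[0.15, 0.32, -0.5], 0],
    [[0.21, 0.46, -0.5], 0],
    [[0.28, 0.6, -0.5], 0],
    [[0.33, 0.72, -0.5], 0],
    [[0.35, 0.76, -0.5], 0],
    [[0.3535, 0.768, -0.5], 0],
    [[0.3535, 0.768, -0.5], 0],
    [[0.3535, 0.768, -0.5], 0],
  ],
)

```text
t: 8.1
eef_pos: [0.5845, 0.0287, 0.2501]
orientation: [-0.0, 1.0, 0.001, -0.0]
wrist_force: [0.3, 0.4, -1.9]
width: 0.0192
```

```bash
python3 - <<'E'
from h import *
np.set_printoptions(precision=4,suppress=True)
s=r.read_state();print(s['eef_pos'],s['orientation'],s['wrist_force'],s['width'])
v=snap('wrist','w3');a=snap('scene','c3');b=snap('side','s3')
# rail hole in wrist view: dark blob near expected
H=[.5852,.0274,.072];print(proj(v,H),proj(a,H),proj(b,H))
f=lambda i,q,w,h,k:cv2.resize(i[int(q[1])-h:int(q[1])+h,int(q[0])-w:int(q[0])+w],None,fx=k,fy=k,interpolation=cv2.INTER_CUBIC)
T=[.5852,.0274,.25]
im=np.hstack([f(a['frame'],proj(a,[.5852,.0274,.18]),33,50,6),f(b['frame'],proj(b,[.5852,.0274,.18]),33,50,6)])
cv2.imwrite('pics/m4.png',im[:,:,::-1]);print(im.shape)
E
```

```text
[0.5845 0.0287 0.2501] [-0.0002  1.      0.001  -0.0001] [ 0.3138  0.3715 -1.9358] 0.019221911546944043
[321.2003 170.7934] [332.0801 216.1004] [332.4618 194.6756]
(600, 792, 3)
```

Request:
send_rows(
  targets=[
    [[0.0, 0.0, 0.12], 0],
    [[0.0, 0.0, 0.25], 0],
    [[0, 0, 0.33], 0],
    [[0, 0, 0.35], 0],
    [[0, 0, 0.35], 0],
    [[0, 0, 0.35], 0],
  ],
)

```text
t: 9.0
eef_pos: [0.5866, 0.0271, 0.1123]
orientation: [0.0, 1.0, 0.0, 0.002]
wrist_force: [0.5, -0.1, -2.0]
width: 0.0195
```

```bash
python3 - <<'E'
from h import *
np.set_printoptions(precision=4,suppress=True)
s=r.read_state();p=s['eef_pos'];print(p,s['wrist_force'],s['width'])
v=snap('wrist','w4');a=snap('scene','c4');b=snap('side','s4')
f=lambda i,q,w,h,k:cv2.resize(i[int(q[1])-h:int(q[1])+h,int(q[0])-w:int(q[0])+w],None,fx=k,fy=k,interpolation=cv2.INTER_CUBIC)
L=[]
for c in(a,b):
    im=c['frame'].copy();q=proj(c,[.5852,.0274,.1]).astype(int)
    I=f(im,q,25,37,8)
    for P,col in(([.5852,.0274,.072],(0,255,0)),([p[0],p[1],.08],(255,0,255))):
        t=(proj(c,P)-q+[25,37]+.5)*8; cv2.drawMarker(I,(int(t[0]),int(t[1])),col,cv2.MARKER_TILTED_CROSS,8,1)
    L.append(I)
cv2.imwrite('pics/m4.png',np.hstack(L)[:,:,::-1])
E
```

```text
[0.5866 0.0271 0.1123] [ 0.4805 -0.0626 -1.9976] 0.01952647120569899
```

View pics/m4.png

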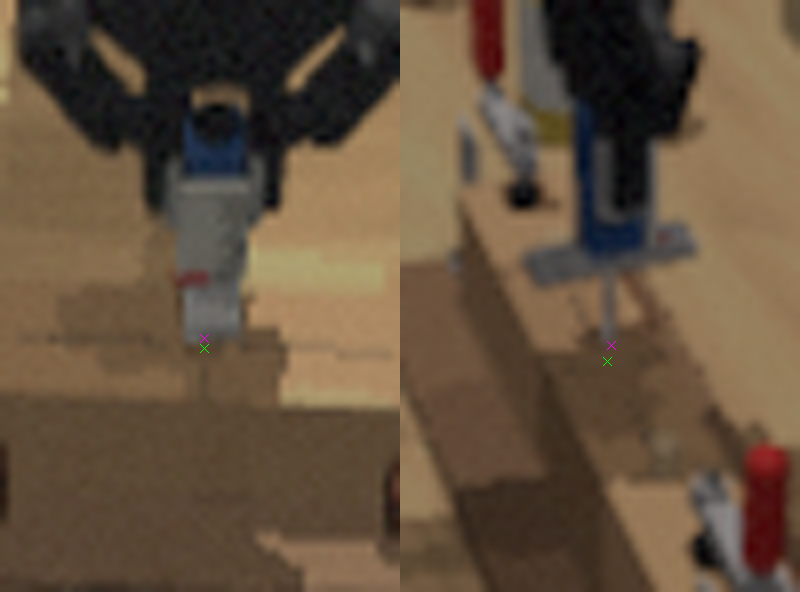

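The gauge hangs upright and the pin tip sits right over the hole mark in both views (side (608,342)). I'll descend in steps, watching the force.

Request:
send_rows(
  targets=[
    [[0, 0, 0.02], 0],
    [[0, 0, 0.035], 0],
    [[0, 0, 0.05], 0],
    [[0, 0, 0.05], 0],
  ],
)

```text
t: 9.65
eef_pos: [0.5844, 0.0273, 0.089]
orientation: [-0.0, 1.0, -0.0, -0.001]
wrist_force: [0.4, -0.1, -2.6]
width: 0.0195
```

Request:
send_rows(
  targets=[
    [[0, 0, 0.01], 0],
    [[0, 0, 0.02], 0],
    [[0, 0, 0.02], 0],
  ],
)

```text
t: 10.02
eef_pos: [0.5849, 0.0272, 0.0817]
orientation: [-0.0, 1.0, -0.0, -0.0]
wrist_force: [0.5, 0.6, -3.2]
width: 0.0197
```

Request:
send_rows(
  targets=[
    [[0, 0, 0.01], 0],
    [[0, 0, 0.02], 0],
    [[0, 0, 0.02], 0],
  ],
)

```text
t: 10.4
eef_pos: [0.5853, 0.0272, 0.074]
orientation: [-0.0, 1.0, -0.0, 0.0]
wrist_force: [0.1, -0.1, -0.5]
width: 0.0194
```

In the hole; the pin seems to touch bottom 21–28 mm down. Next, down towards foot contact.

Request:
send_rows(
  targets=[
    [[0, 0, 0.01], 0],
    [[0, 0, 0.018], 0],
    [[0, 0, 0.018], 0],
  ],
)

```text
t: 10.78
eef_pos: [0.5852, 0.0272, 0.0667]
orientation: [-0.0, 1.0, -0.0, 0.0]
wrist_force: [0.2, -0.8, 1.6]
width: 0.0191
```

Request:
send_rows(
  targets=[
    [[0, 0, 0.0025], 0],
    [[0, 0, 0.005], 0],
    [[0, 0, 0.005], 0],
  ],
)

```text
t: 11.15
eef_pos: [0.5852, 0.0272, 0.0649]
orientation: [0.0, 1.0, 0.0, 0.0]
wrist_force: [1.2, -0.4, 0.3]
width: 0.0195
```

Request:
send_rows(
  targets=[
    [[0, 0, 0.0025], 0],
    [[0, 0, 0.0025], 0],
  ],
)

```text
t: 11.4
eef_pos: [0.5852, 0.0272, 0.0638]
orientation: [0.0, 1.0, -0.0, 0.0]
wrist_force: [1.9, -0.0, 0.3]
width: 0.0195
```

Request:
send_rows(
  targets=[
    [[0, 0, 0.0015], 0],
    [[0, 0, 0.0015], 0],
  ],
)

```text
t: 11.65
eef_pos: [0.5852, 0.0272, 0.0633]
orientation: [0.0, 1.0, -0.0, 0.0]
wrist_force: [1.7, 0.0, 0.0]
width: 0.0195
```

Request:
send_rows(
  targets=[
    [[0, 0, 0.0015], 0],
    [[0, 0, 0.0015], 0],
  ],
)

```text
t: 11.9
eef_pos: [0.5851, 0.0272, 0.0626]
orientation: [0.0, 1.0, 0.0, 0.0]
wrist_force: [1.7, 0.0, 1.8]
width: 0.0196
```

Request:
send_rows(
  targets=[
    [[0, 0, 0.0015], 0],
    [[0, 0, 0.0015], 0],
  ],
)

```text
t: 12.15
eef_pos: [0.5851, 0.0272, 0.0623]
orientation: [0.0, 1.0, 0.0, 0.0]
wrist_force: [0.2, -0.5, 3.6]
width: 0.0194
```

Request:
send_rows(
  targets=[
    [[0, 0, 0.0015], 0],
    [[0, 0, 0.0015], 0],
  ],
)

```text
t: 12.4
eef_pos: [0.5852, 0.0272, 0.0623]
orientation: [0.0, 1.0, 0.0, 0.0]
wrist_force: [-1.9, -0.2, 7.4]
width: 0.0192
```

Request:
send_rows(
  targets=[
    [[0, 0, 0.0012], 0],
    [[0, 0, 0.0012], 0],
  ],
)

```text
t: 12.65
eef_pos: [0.5852, 0.0272, 0.0623]
orientation: [0.0, 1.0, 0.0, -0.0]
wrist_force: [-2.4, 0.1, 9.8]
width: 0.0193
```

At about 12 N on the wood. I'll hold for a second, then read.

Request:
send_rows(
  targets=[
    [[0, 0, 0], 0],
    [[0, 0, 0], 0],
    [[0, 0, 0], 0],
    [[0, 0, 0], 0],
    [[0, 0, 0], 0],
    [[0, 0, 0], 0],
    [[0, 0, 0], 0],
    [[0, 0, 0], 0],
    [[0, 0, 0], 0],
  ],
)

```text
t: 13.78
eef_pos: [0.5852, 0.0272, 0.0623]
orientation: [0.0, 1.0, 0.0, -0.0]
wrist_force: [-3.0, 0.0, 9.7]
width: 0.0192
```

```bash
python3 - <<'E'
from h import *
np.set_printoptions(precision=4,suppress=True)
s=r.read_state();p=s['eef_pos'];print(s['t'],p,s['wrist_force'],s['width'])
v=snap('wrist','w5');a=snap('scene','c5')
def red(c,box):
    x,y,w,h=box;i=c['frame'][y:y+h,x:x+w].astype(float);k=np.clip(i[:,:,0]-1.6*np.maximum(i[:,:,1],i[:,:,2]),0,None)
    k[k<10]=0;Y,X=np.mgrid[:h,:w];return x+(k*X).sum()/k.sum(),y+(k*Y).sum()/k.sum(),k.sum()
def ht(c,px,x): # height on vertical plane x
    o,d=ray(c,*px);return o+d*(x-o[0])/d[0]
for n,m,foot in(('c4','w4',.1123+.0097),('c5','w5',.072)):
    c=load(n);q=proj(c,[.600,.0274,foot+.03]).astype(int);R=red(c,(q[0]-7,q[1]-9,14,18));P=ht(c,R[:2],.6025);print('scene',R,P[1:],'above foot',P[2]-foot)
    c=load(m);q=proj(c,[.6025,.0274,foot+.03]);print('wrist exp',q)
    q=q.astype(int);R=red(c,(q[0]-35,q[1]-30,70,60));P=ht(c,R[:2],.6025);print('wrist',R,P[1:],P[2]-foot)
f=lambda i,x,y,w,h,k:cv2.resize(i[y:y+h,x:x+w],None,fx=k,fy=k,interpolation=cv2.INTER_CUBIC)
q=proj(a,[.6,.0274,.1]).astype(int)
A=f(a['frame'],q[0]-17,q[1]-30,35,60,10);q=proj(v,[.6025,.0274,.1]).astype(int);B=f(v['frame'],q[0]-37,q[1]-50,75,100,6)
cv2.imwrite('pics/m5.png',np.hstack([A,B])[:,:,::-1]);
E
```

```text
13.775 [0.5852 0.0272 0.0623] [-3.0483  0.0157  9.7218] 0.01920319225812529
scene (np.float64(nan), np.float64(nan), np.float64(0.0)) [nan nan] above foot nan
wrist exp [320.1367 228.4008]
wrist (np.float64(335.1516879727411), np.float64(212.17766607863513), np.float64(8276.2)) [0.0199 0.1283] 0.006255001854435921
scene (np.float64(nan), np.float64(nan), np.float64(0.0)) [nan nan] above foot nan
wrist exp [320.3288 225.7299]
wrist (np.float64(336.87070051030554), np.float64(225.6000066273444), np.float64(12071.199999999999)) [0.0203 0.1018] 0.029844737037385174<stdin>:7: RuntimeWarning: invalid value encountered in scalar divide
```

View pics/m5.png

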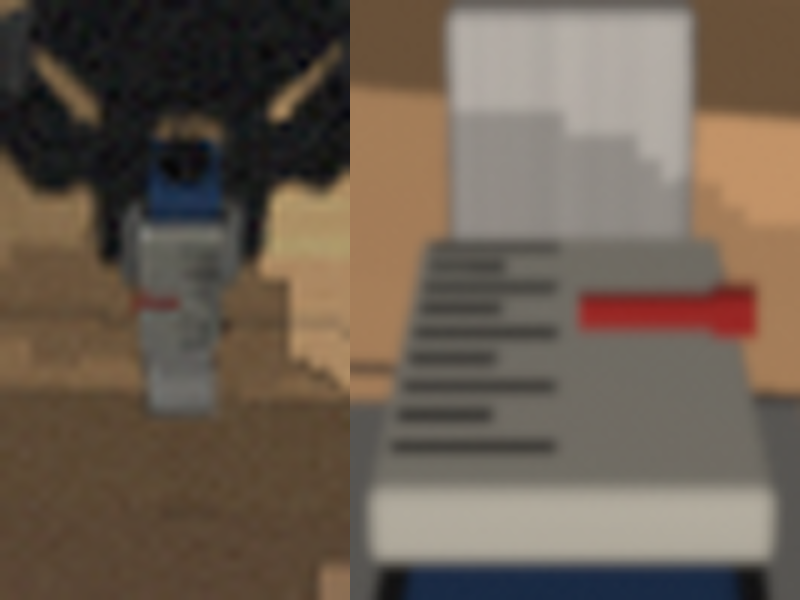

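The wrist view shows the nine ticks (40 mm at row 247, 0 at row 446) with the red marker at row 312, between the 25 mm and 20 mm ticks (308 and 333). So the depth is about 24 mm, which agrees with the 21–28 mm touch by force. The 40 mm dowel will stand about 16 mm proud. Next, the gauge goes back.

Request:
send_rows(
  targets=[
    [[0, 0, -0.01], 0],
    [[0, 0, -0.04], 0],
    [[0, 0, -0.12], 0],
    [[0, 0, -0.26], 0],
    [[0, 0, -0.4], 0],
    [[0, 0, -0.47], 0],
    [[-0.05, -0.11, -0.47], 0],
    [[-0.12, -0.26, -0.47], 0],
    [[-0.19, -0.4, -0.47], 0],
    [[-0.25, -0.54, -0.47], 0],
    [[-0.31, -0.67, -0.47], 0],
    [[-0.34, -0.74, -0.47], 0],
    [[-0.3535, -0.768, -0.47], 0],
    [[-0.3535, -0.768, -0.47], 0],
    [[-0.3535, -0.768, -0.47], 0],
    [[-0.3535, -0.768, -0.34], 0],
    [[-0.3535, -0.768, -0.22], 0],
    [[-0.3535, -0.768, -0.12], 0],
    [[-0.3535, -0.768, -0.12], 0],
    [[-0.3535, -0.768, -0.12], 0],
  ],
)

```text
t: 16.38
eef_pos: [0.4453, 0.3344, 0.1109]
orientation: [-0.001, 1.0, -0.001, 0.001]
wrist_force: [0.4, 0.5, -1.4]
width: 0.0194
```

Request:
send_rows(
  targets=[
    [[0, 0, 0.02], 0],
    [[0, 0, 0.04], 0],
    [[0, 0, 0.065], 0],
    [[0, 0, 0.09], 0],
    [[0, 0, 0.115], 0],
    [[0, 0, 0.13], 0],
    [[0, 0, 0.135], 0],
    [[0, 0, 0.135], 0],
  ],
)

```text
t: 17.38
eef_pos: [0.4437, 0.3345, 0.055]
orientation: [-0.0, 1.0, 0.0, 0.0]
wrist_force: [0.5, -0.1, -3.1]
width: 0.0193
```

Request:
send_rows(
  targets=[
    [[0, 0, 0.003], 0],
    [[0, 0, 0.006], 0],
    [[0, 0, 0.009], 0],
    [[0, 0, 0.011], 0],
    [[0, 0, 0.011], 0],
  ],
)

```text
t: 18.0
eef_pos: [0.4436, 0.3344, 0.0504]
orientation: [0.0, 1.0, -0.0, -0.0]
wrist_force: [-0.9, 0.1, -3.6]
width: 0.0196
```

Request:
send_rows(
  targets=[
    [[0, 0, 0.001], 0],
    [[0, 0, 0.0015], 0],
    [[0, 0, 0.0015], 0],
  ],
)

```text
t: 18.38
eef_pos: [0.4437, 0.3345, 0.0503]
orientation: [-0.0, 1.0, -0.0, 0.0]
wrist_force: [-2.4, -1.0, 2.7]
width: 0.0195
```

Seated. Release and lift away.

Request:
send_rows(
  targets=[
    [[0, 0, 0], 0],
    [[0, 0, 0], 0],
    [[0, 0, 0], 0],
    [[0, 0, 0], 0],
    [[0, 0, 0], 0],
    [[0, 0, -0.03], 0],
    [[0, 0, -0.1], 0],
    [[0, 0, -0.2], 0],
    [[0, 0, -0.32], 0],
    [[0, 0, -0.45], 0],
    [[0, 0, -0.5], 0],
    [[0, 0, -0.5], 0],
  ],
  fingers=-1,
)

```text
t: 19.88
eef_pos: [0.4442, 0.3347, 0.2515]
orientation: [-0.001, 1.0, 0.0, 0.001]
wrist_force: [-0.3, -0.7, -0.8]
width: 0.0852
```

```bash
python3 - <<'E'
from h import *
np.set_printoptions(precision=4,suppress=True)
s=r.read_state();print(s['t'],s['eef_pos'],s['joints'])
v=snap('wrist','w6');f=v['frame'];hsv=cv2.cvtColor(f,cv2.COLOR_RGB2HSV)
m=cv2.inRange(hsv,(103,100,40),(125,255,255));q=proj(v,[.444,.334,.13]).astype(int);print(q)
m[:q[1]-50]=0;m[q[1]+50:]=0;m[:,:q[0]-50]=0;m[:,q[0]+50:]=0
M=cv2.boundingRect(m);print(M,onz(v,M[0]+M[2]/2,M[1]+M[3]/2,.132))
E
```

```text
19.875 [0.4442 0.3347 0.2515] [ 0.4419 -0.0222  1.739   0.      1.4217  2.0126]
[321 183]
(310, 170, 21, 26) [0.4453 0.3345 0.132 ]
```

The gauge is back at (0.445, 0.3345), upright. Now over to the rack.

Request:
send_rows(
  targets=[
    [[0.05, 0.16, 0], 0],
    [[0.05, 0.32, 0], 0],
    [[0.1, 0.48, 0], 0],
    [[0.1, 0.64, 0], 0],
    [[0.1, 0.8, 0], 0],
    [[0.1, 0.9, 0], 0],
    [[0.1, 0.95, 0], 0],
    [[0.1, 0.95, 0], 0],
  ],
)

```text
t: 20.92
eef_pos: [0.4823, -0.0463, 0.2471]
orientation: [-0.001, 1.0, -0.001, -0.002]
wrist_force: [0.4, 0.6, -0.3]
width: 0.0853
```

Request:
send_rows(
  targets=[
    [[0.03, 0.16, 0], 0],
    [[0.05, 0.3, 0], -0.1],
    [[0.08, 0.45, 0], -0.2],
    [[0.1, 0.6, 0], -0.3],
    [[0.1225, 0.75, 0], -0.3],
    [[0.1225, 0.79, 0], -0.3],
    [[0.1225, 0.79, 0], -0.3],
    [[0.1225, 0.79, 0], -0.3],
  ],
)

```text
t: 21.92
eef_pos: [0.5329, -0.3595, 0.2494]
orientation: [-0.001, 0.993, 0.118, -0.0]
wrist_force: [0.2, -0.1, 0.2]
width: 0.0852
```

```bash
python3 - <<'E'
from h import *
np.set_printoptions(precision=4,suppress=True)
s=r.read_state();print(s['t'],s['eef_pos'],s['orientation'])
v=snap('wrist','w7')
for n,p in(('50',[.4904,-.3726,.071]),('40',[.5335,-.3618,.061]),('30',[.5777,-.3511,.051])): print(n,proj(v,p))
E
```

```text
21.925 [ 0.5329 -0.3595  0.2494] [-0.0006  0.993   0.1185 -0.0003]
50 [322.5039 211.9212]
40 [322.1786 169.6008]
30 [322.1847 125.799 ]
```

View pics/w7.png

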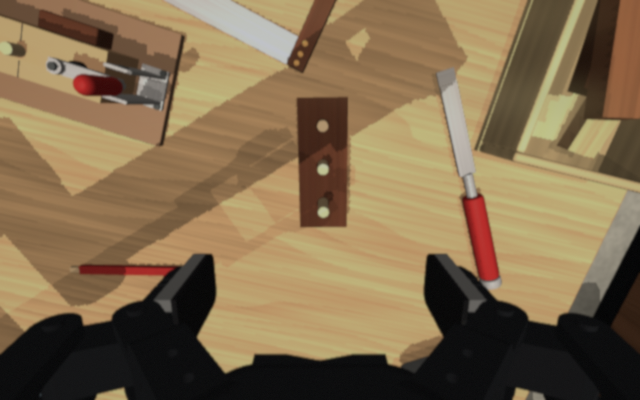

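The dowel tops at (323,126), (323,169) and (323,212) are within 1 px of prediction, and the rack is aligned with the tool. I'll half close the fingers and descend around the middle (40 mm) dowel.

Request:
send_rows(
  targets=[
    [[0.002, 0.0025, 0.1], 0],
    [[0.002, 0.0025, 0.25], 0],
    [[0.002, 0.0025, 0.4], 0],
    [[0.002, 0.0025, 0.45], 0],
    [[0.002, 0.0025, 0.45], 0],
  ],
  fingers=0.2,
  force=30,
)

```text
t: 22.6
eef_pos: [0.5336, -0.3614, 0.0697]
orientation: [-0.001, 0.993, 0.118, -0.0]
wrist_force: [0.2, -0.3, -0.2]
width: 0.0342
```

Request:
send_rows(
  targets=[
    [[0, 0, 0.05], 0],
    [[0, 0, 0.1], 0],
    [[0, 0, 0.12], 0],
    [[0, 0, 0.12], 0],
  ],
)

```text
t: 23.1
eef_pos: [0.5331, -0.362, 0.0209]
orientation: [-0.001, 0.993, 0.117, -0.001]
wrist_force: [1.1, -0.2, 0.1]
width: 0.0341
```

Request:
send_rows(
  targets=[
    [[0, 0, 0.01], 0],
    [[0, 0, 0.02], 0],
    [[0, 0, 0.03], 0],
    [[0, 0, 0.03], 0],
  ],
)

```text
t: 23.6
eef_pos: [0.5334, -0.3621, 0.0095]
orientation: [-0.0, 0.993, 0.118, -0.0]
wrist_force: [0.7, 1.0, -0.4]
width: 0.0343
```

Request:
send_rows(
  targets=[
    [[0, 0, 0.005], 0],
    [[0, 0, 0.01], 0],
    [[0, 0, 0.01], 0],
  ],
)

```text
t: 23.98
eef_pos: [0.5335, -0.3623, 0.0057]
orientation: [-0.0, 0.993, 0.118, -0.0]
wrist_force: [-0.4, 0.2, 0.0]
width: 0.0342
```

Request:
send_rows(
  targets=[
    [[0, 0, 0.005], 0],
    [[0, 0, 0.005], 0],
    [[0, 0, 0.005], 0],
  ],
)

```text
t: 24.35
eef_pos: [0.5336, -0.3624, 0.0039]
orientation: [-0.0, 0.993, 0.118, -0.0]
wrist_force: [-0.6, 0.0, -0.1]
width: 0.0343
```

Request:
send_rows(
  targets=[
    [[0, 0, 0], 0],
    [[0, 0, 0], 0],
    [[0, 0, 0], 0],
    [[0, 0, 0], 0],
    [[0, 0, 0], 0],
  ],
  fingers=1,
)

```text
t: 24.98
eef_pos: [0.5337, -0.3625, 0.0041]
orientation: [0.0, 0.993, 0.118, 0.0]
wrist_force: [-0.8, 0.7, 1.5]
width: 0.0102
```

Width 10.2 mm is a bit small for a 12 mm dowel, perhaps just a tip grip. I'll reopen and regrip 4 mm lower.

Request:
send_rows(
  targets=[
    [[0, 0, 0], 0],
    [[0, 0, 0], 0],
    [[0, 0, 0], 0],
    [[0, 0, 0.005], 0],
    [[0, 0, 0.01], 0],
    [[0, 0, 0.01], 0],
  ],
  fingers=0.2,
)

```text
t: 25.72
eef_pos: [0.5334, -0.3622, -0.0004]
orientation: [-0.0, 0.993, 0.118, -0.0]
wrist_force: [0.1, -0.5, -0.5]
width: 0.0344
```

Request:
send_rows(
  targets=[
    [[0, 0, 0], 0],
    [[0, 0, 0], 0],
    [[0, 0, 0], 0],
    [[0, 0, 0], 0],
    [[0, 0, 0], 0],
    [[0, 0, 0], 0],
    [[0, 0, 0], 0],
  ],
  fingers=1,
)

```text
t: 26.6
eef_pos: [0.5337, -0.3625, 0.0]
orientation: [0.0, 0.993, 0.118, 0.0]
wrist_force: [-0.7, 0.1, 0.2]
width: 0.0103
```

Request:
send_rows(
  targets=[
    [[0, 0, -0.02], 0],
    [[0, 0, -0.05], 0],
    [[0, 0, -0.15], 0],
    [[0, 0, -0.3], 0],
    [[0, 0, -0.45], 0],
    [[0, 0, -0.55], 0],
    [[0.05, -0.13, -0.55], 0],
    [[0.11, -0.28, -0.55], 0],
    [[0.17, -0.43, -0.55], 0],
    [[0.22, -0.58, -0.55], 0],
    [[0.28, -0.73, -0.55], 0],
    [[0.33, -0.85, -0.55], 0],
    [[0.35, -0.9, -0.55], 0],
    [[0.353, -0.917, -0.55], 0],
    [[0.353, -0.917, -0.5], 0],
    [[0.353, -0.917, -0.4], 0],
    [[0.353, -0.917, -0.3], 0],
    [[0.353, -0.917, -0.3], 0],
    [[0.353, -0.917, -0.3], 0],
    [[0.353, -0.917, -0.3], 0],
  ],
)

```text
t: 29.1
eef_pos: [0.5868, 0.0267, 0.1222]
orientation: [0.001, 0.993, 0.117, 0.002]
wrist_force: [-0.1, 0.4, 0.2]
width: 0.0109
```

```bash
python3 - <<'E'
from h import *
np.set_printoptions(precision=4,suppress=True)
s=r.read_state();p=s['eef_pos'];print(s['t'],p,s['orientation'],s['wrist_force'],s['width'])
w=load('w7');print('dowel40',onz(w,323,169,.061))
for n in('w1','wrist0'):
    v=load(n);q=proj(v,[.5852,.0274,.072]);i=v['frame'].astype(float).sum(2);x,y=(q-9).astype(int)
    c=i[y:y+19,x:x+19];k=np.clip(np.median(c)*.6-c,0,None);Y,X=np.mgrid[:19,:19];u=(x+(k*X).sum()/k.sum(),y+(k*Y).sum()/k.sum());print(n,q,u,onz(v,*u,.0715))
v=snap('wrist','w8');q=proj(v,[.5852,.0274,.072]);print('hole exp',q,'dowel bottom exp',proj(v,[p[0],p[1],p[2]+.021]),'top',proj(v,[p[0],p[1],p[2]+.061]))
I=v['frame'][130:330,220:420];cv2.imwrite('pics/c8.png',cv2.resize(I,None,fx=3,fy=3,interpolation=cv2.INTER_CUBIC)[:,:,::-1])
E
```

```text
29.1 [0.5868 0.0267 0.1222] [0.0005 0.9931 0.1173 0.0019] [-0.0609  0.4067  0.2358] 0.010925523865707294
dowel40 [ 0.5343 -0.3625  0.061 ]
w1 [600.9203  31.9329] (np.float64(600.5954702574421), np.float64(32.734922354640666)) [0.5845 0.0272 0.0715]
wrist0 [244.2506 152.4808] (np.float64(246.4577320547435), np.float64(151.4457685504143)) [0.587  0.0282 0.0715]
hole exp [318.2718 208.0229] dowel bottom exp [320.2526 246.0908] top [320.6646 286.5484]
```

View pics/c8.png

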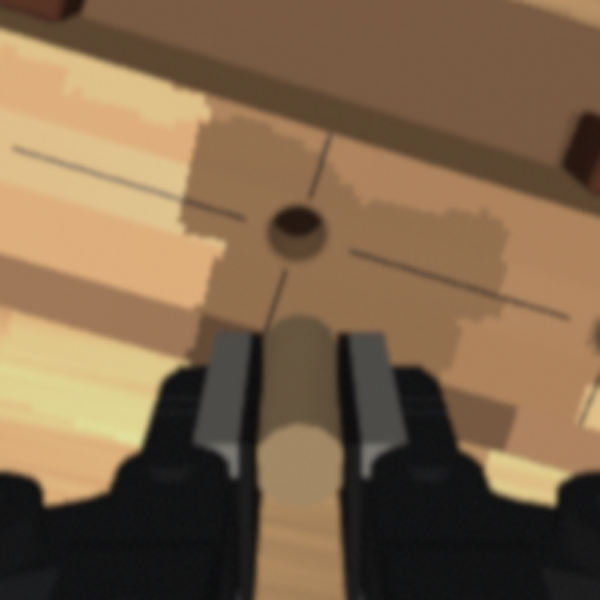

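The view shows the hole at crop (297.5,234), i.e. pixel (319.2,208), and the dowel upright between the pads, its bottom near crop (301,348). I'll let it settle and compute the correction.

Request:
send_rows(
  targets=[
    [[0, 0, 0], 0],
    [[0, 0, 0], 0],
    [[0, 0, 0], 0],
    [[0, 0, 0], 0],
  ],
)

```text
t: 29.65
eef_pos: [0.5853, 0.0273, 0.1199]
orientation: [-0.0, 0.993, 0.118, -0.0]
wrist_force: [-0.4, 0.2, -0.3]
width: 0.0108
```

```bash
cat > corr.py <<'E'
from h import *
import sys
np.set_printoptions(precision=4,suppress=True)
s=r.read_state();p=s['eef_pos'];q=s['orientation'];print(s['t'],p,q,s['wrist_force'],s['width'])
from scipy.spatial.transform import Rotation as R
T=R.from_quat([q[1],q[2],q[3],q[0]]).as_matrix()
t=load('w8')['frame'][192:224,303:335]
for n in ['w8']+sys.argv[1:]:
    v=load(n) if n=='w8' else snap('wrist',n)
    m=cv2.matchTemplate(v['frame'],t,cv2.TM_CCOEFF_NORMED);_,mx,_,l=cv2.minMaxLoc(m)
    u=(l[0]+16.2,l[1]+16.0);h=onz(v,*u,.072);print(n,mx,u,h,'tool',T.T@(h-p)*1000)
E
python3 corr.py w9
```

```text
29.65 [0.5853 0.0273 0.1199] [-0.      0.9931  0.1176 -0.    ] [-0.3546  0.2401 -0.2848] 0.010800804478760532
w8 1.0 (319.2, 208.0) [0.5854 0.0268 0.072 ] tool [-0.0064  0.5321 47.8907]
w9 0.9937296509742737 (320.2, 207.0) [0.5852 0.0271 0.072 ] tool [-0.1239  0.1845 47.8907]
```

The hole is within 0.2 mm of the TCP axis. Descending.

Request:
send_rows(
  targets=[
    [[-0.001, 0.0005, 0.05], 0],
    [[-0.001, 0.0005, 0.1], 0],
    [[-0.001, 0.0005, 0.14], 0],
    [[-0.001, 0.0005, 0.16], 0],
    [[-0.001, 0.0005, 0.16], 0],
    [[-0.001, 0.0005, 0.16], 0],
  ],
)

```text
t: 30.45
eef_pos: [0.5856, 0.0269, 0.0566]
orientation: [0.0, 0.993, 0.118, 0.001]
wrist_force: [-0.7, 0.7, 1.0]
width: 0.0105
```

Request:
send_rows(
  targets=[
    [[0, 0, 0.005], 0],
    [[0, 0, 0.01], 0],
    [[0, 0, 0.012], 0],
    [[0, 0, 0.012], 0],
  ],
)

```text
t: 30.95
eef_pos: [0.5849, 0.027, 0.051]
orientation: [-0.0, 0.993, 0.118, -0.0]
wrist_force: [0.3, -0.3, -0.3]
width: 0.0106
```

Request:
send_rows(
  targets=[
    [[0, 0, 0.0025], 0],
    [[0, 0, 0.005], 0],
    [[0, 0, 0.005], 0],
  ],
)

```text
t: 31.32
eef_pos: [0.5849, 0.027, 0.049]
orientation: [-0.0, 0.993, 0.118, -0.0]
wrist_force: [0.4, -0.3, 0.6]
width: 0.0111
```

Request:
send_rows(
  targets=[
    [[0, 0, 0.0025], 0],
    [[0, 0, 0.005], 0],
    [[0, 0, 0.005], 0],
  ],
)

```text
t: 31.7
eef_pos: [0.5849, 0.027, 0.047]
orientation: [-0.0, 0.993, 0.118, -0.0]
wrist_force: [-0.5, -0.9, 0.2]
width: 0.0105
```

It's entering without force, so I continue.

Request:
send_rows(
  targets=[
    [[0, 0, 0.005], 0],
    [[0, 0, 0.01], 0],
    [[0, 0, 0.015], 0],
    [[0, 0, 0.015], 0],
  ],
)

```text
t: 32.2
eef_pos: [0.5847, 0.027, 0.0408]
orientation: [-0.0, 0.993, 0.118, -0.0]
wrist_force: [-0.3, 0.2, 0.2]
width: 0.0109
```

Request:
send_rows(
  targets=[
    [[0, 0, 0.005], 0],
    [[0, 0, 0.01], 0],
    [[0, 0, 0.015], 0],
    [[0, 0, 0.015], 0],
  ],
)

```text
t: 32.7
eef_pos: [0.5848, 0.027, 0.0348]
orientation: [-0.0, 0.993, 0.118, -0.0]
wrist_force: [-0.3, 0.7, 0.3]
width: 0.0105
```

Request:
send_rows(
  targets=[
    [[0, 0, 0.005], 0],
    [[0, 0, 0.01], 0],
    [[0, 0, 0.01], 0],
  ],
)

```text
t: 33.08
eef_pos: [0.5852, 0.0269, 0.0331]
orientation: [0.0, 0.993, 0.118, -0.0]
wrist_force: [-7.2, -0.3, 13.3]
width: 0.011
```

Contact at 13 N came about 6 mm early. The true fingertips (about 39 mm above the reported TCP) have reached the rail top, because I regripped lower. I'll back off 1 mm and release; the 12 g dowel then slides the last few mm.

Request:
send_rows(
  targets=[
    [[0, 0, -0.006], 0],
    [[0, 0, -0.006], 0],
    [[0, 0, -0.006], 0],
  ],
)

```text
t: 33.45
eef_pos: [0.5847, 0.027, 0.0332]
orientation: [-0.0, 0.993, 0.117, -0.0]
wrist_force: [0.5, -0.3, 0.0]
width: 0.0105
```

Request:
send_rows(
  targets=[
    [[0, 0, 0], 0],
    [[0, 0, 0], 0],
    [[0, 0, 0], 0],
    [[0, 0, 0], 0],
  ],
  fingers=0.5,
)

```text
t: 33.95
eef_pos: [0.5849, 0.0269, 0.0335]
orientation: [0.0, 0.993, 0.118, -0.0]
wrist_force: [0.4, -0.1, 0.2]
width: 0.0212
```

Request:
send_rows(
  targets=[
    [[0, 0, -0.02], 0],
    [[0, 0, -0.08], 0],
    [[0, 0, -0.2], 0],
    [[0, 0, -0.25], 0],
    [[0, 0, -0.25], 0],
    [[0, 0, -0.25], 0],
    [[0, 0, -0.25], 0],
  ],
)

```text
t: 34.83
eef_pos: [0.5837, 0.0271, 0.1314]
orientation: [-0.0, 0.993, 0.117, -0.002]
wrist_force: [-0.3, -0.1, -1.0]
width: 0.0212
```

```bash
python3 - <<'E'
from h import *
np.set_printoptions(precision=4,suppress=True)
s=r.read_state();p=s['eef_pos'];print(s['t'],p,s['wrist_force'],s['width'])
v=snap('wrist','w10');a=snap('scene','c10');b=snap('side','s10')
H=np.array([.5852,.0272,.072])
for z in(0,.016,.024):
    print(z,proj(v,H+[0,0,z]),proj(a,H+[0,0,z]),proj(b,H+[0,0,z]))
f=lambda i,q,w,h,k:cv2.resize(i[int(q[1])-h:int(q[1])+h,int(q[0])-w:int(q[0])+w],None,fx=k,fy=k,interpolation=cv2.INTER_CUBIC)
q=proj(v,H+[0,0,.016])
A=f(v['frame'],q,60,75,4)
B=np.vstack([f(c['frame'],proj(c,H+[0,0,.016]),32,30,5) for c in(a,b)])
g=load('w6')['frame'];print(A.shape,B.shape)
cv2.imwrite('pics/m10.png',np.hstack([A[:600],B[:600,:320]])[:,:,::-1]);print(q)
E
```

```text
34.825 [0.5837 0.0271 0.1314] [-0.2513 -0.1219 -0.9747] 0.02117765492730735
0 [320.4195 199.9509] [332.011  216.1015] [332.483  194.7068]
0.016 [320.4577 206.3275] [332.1731 212.7731] [332.4769 190.6673]
0.024 [320.4787 209.8409] [332.2555 211.0812] [332.4738 188.6247]
(600, 480, 3) (600, 320, 3)
[320.4577 206.3275]
```

```bash
python3 - <<'E'
from h import *
np.set_printoptions(precision=4,suppress=True)
def blob(n,q,w):
    v=load(n);f=v['frame'];x,y=int(q[0])-w,int(q[1])-w
    c=cv2.resize(f[y:y+2*w,x:x+2*w],None,fx=4,fy=4,interpolation=cv2.INTER_CUBIC)
    h=cv2.cvtColor(c,cv2.COLOR_RGB2LAB);return v,c,h,x,y
v,c,h,x,y=blob('w10',(320.5,206),16)
print(c[::8,::8].sum(2))
print(cv2.cvtColor(c,cv2.COLOR_RGB2HSV)[::8,::8,1])
g=cv2.medianBlur(cv2.cvtColor(c,cv2.COLOR_RGB2GRAY),5)
C=cv2.HoughCircles(g,cv2.HOUGH_GRADIENT_ALT,1.5,20,param1=60,param2=.6,minRadius=28,maxRadius=60)
if C is not None:
    for k in C[0]: print('circ',x+k[0]/4-.4,y+k[1]/4-.4,'r',k[2]/4)
p=proj(v,[.5852+.006,.0272,.088])-proj(v,[.5852,.0272,.088]);print('r exp',np.linalg.norm(proj(v,[.5852,.0332,.088])-proj(v,[.5852,.0272,.088])))
E
```

```text
[[338 341 340 339 341 333 317 295 286 283 289 313 334 336 336 334]
 [338 339 341 341 337 304 269 255 252 252 252 268 310 336 338 336]
 [312 337 339 339 310 260 247 251 251 247 240 237 253 312 338 339]
 [323 339 339 331 267 237 246 250 251 246 242 234 217 266 329 338]
 [338 340 339 318 237 235 247 261 272 262 249 235 217 251 324 339]
 [338 338 339 313 240 245 303 346 370 360 337 277 222 244 318 338]
 [338 336 338 321 266 315 386 398 400 401 397 370 285 263 324 338]
 [338 337 336 330 319 381 401 399 401 400 400 399 357 298 333 337]
 [335 338 337 335 354 396 399 400 400 400 400 399 389 337 337 338]
 [335 335 335 335 368 400 400 399 400 400 400 400 395 353 337 337]
 [334 335 335 334 361 397 400 400 400 399 400 398 391 349 336 338]
 [335 333 335 335 345 386 400 400 397 400 398 397 374 341 338 337]
 [333 335 335 335 335 351 367 391 398 397 394 374 343 337 335 338]
 [335 334 335 335 335 312 291 354 371 371 358 341 336 335 335 335]
 [335 333 332 335 335 285 287 335 335 336 335 335 333 335 335 335]
 [333 335 335 335 327 263 316 335 335 335 334 336 335 335 335 335]]
[[118 117 117 119 117 118 1
[... 401 characters left out ...]
 96  96  97  95  95  98  97 119 118 118]
 [118 118 120 119 107  97  95  96  95  97  97  96  98 114 118 118]
 [119 118 120 119 105  97  97  97  97  97  97  97  98 111 120 118]
 [119 119 119 119 106  97  97  99  97  97  97  97  99 110 120 118]
 [121 119 119 119 110  98  97  97  97  99  97  98  99 114 120 118]
 [119 121 119 119 114 101  97  97  98  97  98  98 105 117 118 118]
 [121 119 119 119 119 112  99  96  96  97  98 105 115 120 119 118]
 [119 121 119 119 119 118 108 110 105 105 111 116 120 119 119 119]
 [119 121 120 119 119 114 115 119 119 117 119 119 121 119 119 119]
 [121 119 119 119 119 109 118 119 119 119 121 120 119 119 120 119]]
circ 320.475 207.975 r 8.675506
r exp 8.927908637976401
```

The dowel top is centred at (320.6,208.2), which suggests 16–20 mm proud, but the arm was still settling. I'll settle, re-measure, and check it against the glued dowels.

Request:
send_rows(
  targets=[
    [[0, 0, 0], 0],
    [[0, 0, 0], 0],
    [[0, 0, 0], 0],
    [[0, 0, 0], 0],
  ],
  fingers=1,
)

```text
t: 35.48
eef_pos: [0.585, 0.027, 0.1336]
orientation: [0.0, 0.993, 0.118, 0.0]
wrist_force: [-0.6, -0.1, 0.1]
width: -0.0
```

```bash
python3 - <<'E'
from h import *
np.set_printoptions(precision=4,suppress=True)
s=r.read_state();print(s['t'],s['eef_pos'],s['width'])
v=snap('wrist','w11');H=np.array([.5852,.0272,.072])
for z in(0,.016,.022): print(z,proj(v,H+[0,0,z]))
def circ(q,w=18):
    x,y=int(q[0])-w,int(q[1])-w;c=v['frame'][max(y,0):y+2*w,max(x,0):x+2*w];y=max(y,0);x=max(x,0)
    g=cv2.medianBlur(cv2.cvtColor(cv2.resize(c,None,fx=4,fy=4,interpolation=cv2.INTER_CUBIC),cv2.COLOR_RGB2GRAY),5)
    C=cv2.HoughCircles(g,cv2.HOUGH_GRADIENT_ALT,1.5,20,param1=60,param2=.5,minRadius=26,maxRadius=46)
    return [] if C is None else [(x+k[0]/4-.4,y+k[1]/4-.4,k[2]/4) for k in C[0]]
for e in(-.08,0,.08):
    P=H+[e*.075,e,.016];q=proj(v,P);print(e,q,'r exp',np.linalg.norm(proj(v,P+[0,.006,0])-q),circ(q) if 18<q[0]<622 else None)
E
```

```text
35.475 [0.585  0.027  0.1336] -4.041398978786003e-05
0 [319.6479 201.1009]
0.016 [319.6683 207.4077]
0.022 [319.6767 209.9899]
-0.08 [429.2406 241.046 ] r exp 8.423853786419956 [(np.float32(428.975), np.float32(240.225), np.float32(7.803985)), (np.float32(421.85), np.float32(233.85), np.float32(8.3062725))]
0 [319.6683 207.4077] r exp 8.835957726234204 [(np.float32(318.975), np.float32(208.85), np.float32(8.654497)), (np.float32(319.35), np.float32(200.225), np.float32(9.864721))]
0.08 [203.9018 171.8678] r exp 9.281891678904177 [(np.float32(204.1), np.float32(172.475), np.float32(8.048432))]
```

Not conclusive, since it could still be a few mm high. A gentle tap with the shut fingertips will settle the height: contact at reported TCP ≈ 0.049 means seated.

Request:
send_rows(
  targets=[
    [[0, 0, 0.06], 0],
    [[0, 0, 0.12], 0],
    [[0, 0, 0.16], 0],
    [[0, 0, 0.175], 0],
    [[0, 0, 0.175], 0],
    [[0, 0, 0.175], 0],
  ],
)

```text
t: 36.28
eef_pos: [0.5858, 0.0269, 0.0645]
orientation: [0.0, 0.993, 0.118, 0.001]
wrist_force: [-0.0, -0.6, 0.2]
width: -0.0
```

Request:
send_rows(
  targets=[
    [[0, 0, 0.0025], 0],
    [[0, 0, 0.005], 0],
    [[0, 0, 0.0075], 0],
    [[0, 0, 0.01], 0],
    [[0, 0, 0.01], 0],
  ],
)

```text
t: 36.9
eef_pos: [0.5848, 0.027, 0.0594]
orientation: [-0.0, 0.993, 0.118, -0.0]
wrist_force: [-0.1, 0.1, 0.8]
width: 0.0
```

Request:
send_rows(
  targets=[
    [[0, 0, 0.0025], 0],
    [[0, 0, 0.005], 0],
    [[0, 0, 0.0075], 0],
    [[0, 0, 0.0075], 0],
  ],
)

```text
t: 37.4
eef_pos: [0.5848, 0.027, 0.0564]
orientation: [-0.0, 0.993, 0.118, -0.0]
wrist_force: [0.2, -0.8, -0.2]
width: -0.0002
```

Request:
send_rows(
  targets=[
    [[0, 0, 0.0025], 0],
    [[0, 0, 0.005], 0],
    [[0, 0, 0.005], 0],
  ],
)

```text
t: 37.78
eef_pos: [0.5848, 0.027, 0.0544]
orientation: [-0.0, 0.993, 0.118, -0.0]
wrist_force: [0.1, 0.2, 0.4]
width: 0.0002
```

Request:
send_rows(
  targets=[
    [[0, 0, 0.0025], 0],
    [[0, 0, 0.005], 0],
    [[0, 0, 0.005], 0],
  ],
)

```text
t: 38.15
eef_pos: [0.5848, 0.027, 0.0524]
orientation: [-0.0, 0.993, 0.118, -0.0]
wrist_force: [-0.0, -0.9, -0.3]
width: 0.0
```

Request:
send_rows(
  targets=[
    [[0, 0, 0.0025], 0],
    [[0, 0, 0.0025], 0],
  ],
)

```text
t: 38.4
eef_pos: [0.5853, 0.0269, 0.0519]
orientation: [0.0, 0.993, 0.118, 0.0]
wrist_force: [-0.5, -0.2, 2.2]
width: -0.0001
```

Request:
send_rows(
  targets=[
    [[0, 0, 0.002], 0],
    [[0, 0, 0.002], 0],
  ],
)

```text
t: 38.65
eef_pos: [0.5859, 0.0268, 0.0518]
orientation: [0.0, 0.993, 0.118, 0.001]
wrist_force: [-0.9, -0.3, 5.5]
width: -0.0002
```

Request:
send_rows(
  targets=[
    [[0, 0, 0.002], 0],
    [[0, 0, 0.002], 0],
  ],
)

```text
t: 38.9
eef_pos: [0.5865, 0.0268, 0.0518]
orientation: [0.0, 0.993, 0.118, 0.002]
wrist_force: [-1.1, 0.1, 8.8]
width: 0.0002
```

The contact is firm at 0.052 (about 18 mm proud by this rough offset) and doesn't give under 9 N, so the dowel is on the bottom. I'll retract, do a last check and hand in.

Request:
send_rows(
  targets=[
    [[0, 0, -0.02], 0],
    [[0, 0, -0.1], 0],
    [[0, 0, -0.25], 0],
    [[0, 0, -0.4], 0],
    [[0, 0, -0.5], 0],
    [[0, 0, -0.5], 0],
    [[0, 0, -0.5], 0],
    [[0, 0, -0.5], 0],
    [[0, 0, -0.5], 0],
    [[0, 0, -0.5], 0],
  ],
)

```text
t: 40.15
eef_pos: [0.5846, 0.027, 0.2491]
orientation: [-0.0, 0.993, 0.118, -0.001]
wrist_force: [-0.2, 1.0, 1.2]
width: -0.0001
```

```bash
python3 - <<'E'
from h import *
np.set_printoptions(precision=4,suppress=True)
s=r.read_state();print(s['t'],s['eef_pos'],s['wrist_force'])
v=snap('wrist','w12');H=np.array([.5852,.0272,.072])
def circ(q,w=18):
    x,y=int(q[0])-w,int(q[1])-w;c=v['frame'][y:y+2*w,x:x+2*w]
    g=cv2.medianBlur(cv2.cvtColor(cv2.resize(c,None,fx=4,fy=4,interpolation=cv2.INTER_CUBIC),cv2.COLOR_RGB2GRAY),5)
    C=cv2.HoughCircles(g,cv2.HOUGH_GRADIENT_ALT,1.5,20,param1=60,param2=.5,minRadius=14,maxRadius=40)
    return [] if C is None else [(x+k[0]/4-.4,y+k[1]/4-.4,k[2]/4) for k in C[0]]
for z in(.016,.022):print(proj(v,H+[0,0,z]))
print(circ(proj(v,H+[0,0,.016])))
a0=load('scene0')['frame'];s0=load('side0')['frame'];a=snap('scene','c12')['frame'];b=snap('side','s12')['frame']
d=lambda i,j,x,y,w,h:np.abs(i[y:y+h,x:x+w].astype(int)-j[y:y+h,x:x+w]).mean()
print('gauge diff',d(a0,a,422,160,20,35),'rack 50/30',d(s0,b,348,285,12,22),d(s0,b,377,275,12,14),'40 (gone)',d(s0,b,363,280,12,16))
print('bg',d(s0,b,300,300,20,20))
E
```

```text
40.15 [0.5846 0.027  0.2491] [-0.2426  1.01    1.2183]
[319.7569 173.9014]
[319.7607 175.0861]
[(np.float32(319.725), np.float32(174.475), np.float32(5.8431554))]
gauge diff 2.6585714285714284 rack 50/30 1.6351010101010102 1.7698412698412698 40 (gone) 16.086805555555557
bg 1.2208333333333334
```

All in order: the gauge and the other two dowels are unchanged, and the dowel is centred in the hole.

```bash
python3 -c "
from bench import r
print(r.job_done())"
```

```text
the job is handed in; nothing more can be done
None
```

The depth gauge read about 24 mm, so I put the 40 mm dowel in the hole, which should leave it about 16 mm proud. The gauge is back in its block, and the job was handed in at about 40 s of the 72 s allowed.

**Measuring:** I held the gauge's foot flat on the rail at about 12 N for over a second. The wrist view put the red marker just past the 25 mm tick, and the pin first met resistance 21 to 28 mm down, which agrees.

**Last checks:**
- **Gauge:** it looks the same as at the start in the scene view, and its position matches where it stood before.
- **Other dowels:** the 30 mm and 50 mm ones look unchanged in the rack.
- **Placed dowel:** it is centred in the hole to within about 1 mm and did not move under a 9 N fingertip press.
- **Bystanders:** I did not measure these one by one; the arm never went near them.

**What went wrong or disagreed:**
- **Fingertip position:** the true fingertips sit about 39 mm above the reported TCP. My first grip therefore closed on nothing above the gauge, and I repeated it lower.
- **Finger contact on the rail:** I gripped the dowel too low, so the fingers, not the dowel, met the rail at about 13 N. I backed off and let go, so the dowel dropped the last 6 mm or so on its own rather than being lowered all the way.
- **Height proud:** the press test gave about 18 mm and the final wrist view 16 to 20 mm. Both are rougher than the gauge reading and inside the 10 to 22 mm window.
- **Pictures:** the 12-picture limit was used up, so the final checks were numbers only.

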